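# Set the polariser ring to the index clip and take a reading

### The job

With the fingertips, push the blue lever pin around its arc until the yellow pointer on the black polariser ring lines up with the tip of the red index clip, and leave it there. Then press the green button on the grey box fully down, let it come up again and move clear. Leave the clip where it is set, the black-capped vial standing on the window, and everything else on the bench where it stands; nothing is to be picked up.

Things in the scene. Friction and masses are not known exactly. Their poses are not given: they have to be found in the camera images.
- stage: Fixed polariser stage: white round base 164 mm across, top 18 mm above the worktop; in its middle a fixed white window, 68 mm across, 26 mm above the worktop, inside a rotating black knurled ring (71 to 116 mm across, top 27.5 mm above the worktop). Origin: centre of the underside, on the ring's axis, z up. Scale strokes every 10 degrees lie round its -x side (facing the robot); its yaw varies a little.
- polariser_ring (a joint): Ring angle, rad, positive counter-clockwise from above, stops at -0.8 and 0.8. At 0 its lever points along the stage's -y (robot's right), its pointer along -x (to the robot). It starts higher than the clip's angle, so the lever must go clockwise: its pin is pushed from its far side towards the robot. Friction (2 N at the pin, more if moved fast) holds it where it is left; no spring, no coasting.
- lever_pin_top (a point): Centre of the top of the blue upright lever pin, 82 mm above the worktop. The pin is a round post 12 mm across and 62 mm tall, 90 mm from the ring's axis, just outside the white base; an 8 mm steel rod, 24 mm above the worktop, joins it to the ring. Push it sideways at 35 to 75 mm above the worktop.
- pointer_tip (a point): Outer tip of the 3 mm wide yellow pointer on the ring, 65 mm from the ring's axis, 27.5 mm above the worktop, 90 degrees clockwise (seen from above) from the lever.
- index_clip (a joint): Angle of the red index clip on the scale, same axis, zero and sense as the ring: the pointer lines up with the clip when both joints read the same. The clip is stiff (10 N at its place) and must not be moved.
- clip_tip (a point): Inner tip of the red index clip (12 mm wide, its tip 4 mm wide, clipped on the rim of the white base, top 25.5 mm above the worktop), 65 mm from the ring's axis, at the height of pointer_tip, so that both points coincide when lined up.
- read_button_top (a point): Centre of the top face of the green push button, 26 mm across, on a grey control box 76 x 70 x 30 mm that is fixed to the worktop, left or right of the stage. Travel 6 mm straight down against a spring; fully down takes 4 N.
- read_button (a joint): Button travel in m: 0 up, 0.006 fully down.
- sample_vial: Loose glass vial with a black cap, 32 mm across and 50 mm tall, standing on the stage's window (top about 76 mm above the worktop). Origin: centre of its underside, z up.
- cream_jar: Loose small jar with a white lid, 43 mm across, 58 mm tall, on the other side of the stage from the control box. Origin: centre of its underside.
- weigh_boat: Loose white plastic weighing boat, 67 x 67 x 16 mm. Origin: centre of its underside.
- label_roll: Loose roll of white labels lying flat, 60 mm across, 22 mm tall. Origin: centre of its underside.
- marker: Loose white and black marker lying on the worktop, 133 mm long, 12 mm thick. Origin: centre of its underside.
- dropper: Loose brown dropper bottle with a red top, 27 mm across, 91 mm tall. Origin: centre of its underside.
- shot_glass: Loose small measuring glass, 53 mm across, 56 mm tall. Origin: centre of its underside.
Things that resemble listed ones, but are neither listed nor needed, are in the scene too. What is shaped like the sample_vial but brown, pink or turquoise is not meant.

How it is judged (in metres and radians):
On the way, in this order (a step that is already met when the one before it is completed fails the run):
1. the pointer stands still at the tip of the red clip (within 4 mm) (horizontal distance between pointer_tip and clip_tip below 0.004 m and velocity of joint polariser_ring between -0.03 and 0.03 rad/s), for 0.3 s.
2. the green button is pressed down (at least 4.5 of 6 mm) with the pointer still at the clip (value of joint read_button above 0.0045 m and horizontal distance between pointer_tip and clip_tip below 0.004 m), for 0.05 s.
At the end, for the whole second after the job is handed in: The pointer tip is within 4 mm of the clip tip, the button is up again (under 1.5 mm), the clip is within 3 mm of where it was set, the vial stands upright within 6 mm of its place, and the other loose things are within 15 mm of theirs (horizontal distance between pointer_tip and clip_tip below 0.004 m and value of joint read_button below 0.0015 m and distance of clip_tip from where it was at the start of the episode below 0.003 m and angle between sample_vial's own z axis and vertical below 0.1 rad and distance of sample_vial from where it was at the start of the episode below 0.006 m and distance of each of cream_jar, weigh_boat, label_roll, marker, dropper, shot_glass from where it was at the start of the episode below 0.015 m); the robot touches nothing.
It fails at once if the red clip is moved by more than 3 mm (distance of clip_tip from where it was at the start of the episode above 0.003 m).
It fails at once if the vial on the window is shifted by more than 6 mm, lifted or tipped (distance of sample_vial from where it was at the start of the episode above 0.006 m or angle between sample_vial's own z axis and vertical above 0.15 rad).
It fails at once if another loose thing on the bench is moved or lifted by more than 15 mm (distance of any of cream_jar, weigh_boat, label_roll, marker, dropper, shot_glass from where it was at the start of the episode above 0.015 m).
It also fails if it takes over 50 s, if anything falls off the work surface, if the arm or the gripper's body presses on something with over 40 N, if the wrist force passes 120 N, or if a joint passes its speed limit or range.

### The arm

A 6-joint arm with a two-finger parallel gripper is mounted at the origin on a cart in front of the work surface, level with it; the furniture and walls round the work are solid. World frame = base frame: x ahead of the robot, y to its left, z up, the work surface at z = 0. Lengths are in m, angles in degrees, forces in N, time in s.
With the tool pointing down it reaches from about 0.4 to 0.825 m from the base axis. Payload 7 kg.
Tool frame: the origin (TCP) lies between the finger pads; the fingertips stand 19 mm ahead of it and the grasp point (between the pads) is the TCP; x points along the fingers, y is the direction in which the jaws open and shut, and the axes are right-handed (so a half turn about x gives the same grasp; the last joint's range is limited). The gripper opens to 88 mm and grips with 3 to 60 N. Pads are 19 mm wide; open, the fingers measure 130 mm over their backs; the gripper's body (78 mm by 193 mm) begins 47 mm behind the grasp point.
Start: joints at [85.434, 20.546, 0.682, 0, -70.136, -16.507], TCP at [0.243, 0.63, 0.246] pointing down, gripper open.
Joint ranges: [-176.03, 176.03], [-82.01, 121.73], [-58.28, 71.71], [-173.87, 95.51], [-174.79, -0.11], [-173.66, 173.66]. Speed limits (degrees/s): [136.94, 136.94, 172.46, 180, 180, 180].

### API

Orientations are given as [roll, pitch, yaw] about the fixed x, y, z axes, in that order (R = Rz(yaw) Ry(pitch) Rx(roll)).
In Python, from plant import r gives the robot as it stands.
- The arm moves only by the tool send_rows, never from a script. Its argument "plan" is a list of rows, each a list of 2 entries, a list of its own where there are three numbers: the shift along the tool's x, y, z scaled (see below), then the turn, a rotation vector about the tool's x, y, z scaled (see below). A call has exactly 5 rows; each row is the pose to reach, as a shift and turn from the pose measured when the call began, along the tool's axes at that moment; what a row does not reach only later rows make up. The controller multiplies each number of a shift by 0.15 m and each number of a turn by pi/4 rad. A row lasts 1/10 s, in which the tool goes at most 50 mm and 8.59 degrees, less where a joint would pass 70% of its speed; a pose out of reach is approached as far as the arm can. A call with a number of a shift or a turn outside -1 to 1 is refused whole. A call with a gripper value outside its range is refused whole. "jaw" is the opening, from -1 (shut) to 1 (fully open), so that 0 is half open, set as the call begins (left out, the last holds). The fingers move at their own pace and stop on an object; "force" is the grip in N (left out, the last holds). Time passes only in rows, so rows that repeat a pose let the fingers close, or fill a call up. It gives the time, the measured TCP pose, the force and the opening at its end, in the units of the state.
- r.get_state(): the state, without advancing time (a new reading comes with each control period).
- r.capture(name): name is "scene" or "side" or "wrist"; returns a dict with "color" (480x640x3 uint8, red, green, blue), "range_z" (480x640 float32, m along the optical axis (not along the pixel's ray), 0 where there is no reading), "mtx" (3x3 intrinsics, pixels), "pose" (4x4, takes a point from camera to world coordinates). Camera axes: x right, y down, z forward; pixel columns grow to the right and rows downward; lengths in m; the calibration is good to about 2 mm. A picture is of the moment at which its call begins.
- r.close_job(): hands the job in, once; it reports no verdict.
Trained networks look in a picture, given as the dict that the camera call returned (one of the last four; its "shot" number tells which), for a name from the list of things; names that differ only in an ending like _2 or _b are one class to them, and where a whole thing is asked for, a point or a joint stands for the part that bears it (a point fixed in the world has none). Each returns a list of dicts, best first, with "score" (0 to 1); they miss things now and then, are a little off and sometimes report something else, mostly with a low value. They report only what shows in the picture. A call takes as long as a camera call. They do not tell look-alikes from the thing itself.
- r.find_in(picture, target): "uv" ([column, row] in pixels, amid what is visible of it).
- r.trace(picture, target): "mask" (480x640 bool, what is visible of it) and "uv" ([column, row] in pixels, amid what is visible of it).
The state is a dict: "time_s": time; "joints": joint angles; "qd": joint speeds; "joint_torque": joint torques, N m; "tcp_pos": TCP position; "eef_rot": TCP orientation; "contact_force": force on the tool from outside, world axes, zero at the start; "moment": the same for the moment, N m; "gripper_width": finger opening in m.
Only numpy, scipy, OpenCV 4.12 (cv2) and the standard library are available. Lean on these libraries where they do the work, as an engineer would, in place of code of your own. Each camera call takes 0.05 s, during which the arm holds its last target. There are 200 camera calls.

## Working session

There is one attempt and no reset: what is moved stays moved. The work goes in short steps, Python scripts to look and compute and a tool call to move; the robot and the scene stay as the last step left them, time stands still between calls to the robot, and variables do not carry over. Pictures are saved under pics/ and viewed, about 8 in all and at most 12, crops included, and the job is handed in when it is done.

Besides the shell and the picture viewer there is one more tool, called after ">>>" by a JSON object that holds its "fn" and its "kwargs", one argument or row to a line. send_rows: Moves the arm, as the interface text tells. Its arguments: {"type":"object","properties":{"plan":{"type":"array"},"jaw":{"type":"number"},"force":{"type":"number"}},"required":["plan"]}

```bash
mkdir -p pics
cat > h.py <<'E'
import numpy as np, cv2
from plant import r
from scipy.spatial.transform import Rotation as R
def save(n,im,box=None,s=1):
    if box: im=im[box[1]:box[3],box[0]:box[2]]
    cv2.imwrite('pics/'+n,cv2.resize(im[:,:,::-1],None,fx=s,fy=s,interpolation=cv2.INTER_CUBIC))
def ray(p,uv):
    T=p['pose']; d=np.linalg.inv(p['mtx'])@[uv[0],uv[1],1.]
    return T[:3,3],T[:3,:3]@d
def onz(p,uv,z):
    o,d=ray(p,uv); return o+d*(z-o[2])/d[2]
def proj(p,X):
    T=p['pose']; c=T[:3,:3].T@(np.asarray(X)-T[:3,3]); q=p['mtx']@c; return q[:2]/q[2]
def cloud(p,mask=None):
    z=p['range_z']; v,u=np.nonzero((z>0)&(mask if mask is not None else True))
    c=np.linalg.inv(p['mtx'])@np.vstack([u,v,np.ones(len(u))])*z[v,u]
    return (p['pose'][:3,:3]@c).T+p['pose'][:3,3]
E
python3 - <<'E'
from h import *
for n in ['scene','side']:
    p=r.capture(n); save(n+'0.png',p['color']); print(n,p['pose'][:3,3].round(3),p['mtx'][0,0])
    for t,z in [('stage',.018),('lever_pin_top',.082),('pointer_tip',.0275),('clip_tip',.0255),('read_button_top',.036),('sample_vial',.05),('cream_jar',.03),('dropper',.05),('shot_glass',.03),('label_roll',.02),('marker',.006),('weigh_boat',.01)]:
        print(t,[(round(d['score'],2),np.round(d['uv']).astype(int).tolist(),onz(p,d['uv'],z).round(3).tolist()) for d in r.find_in(p,t)[:3]])
print(r.get_state())
E
```

```text
scene [-0.182 -0.399  0.53 ] 437.37557105480766
stage [(0.7, [304, 273], [0.499, -0.015, 0.018]), (0.57, [295, 280], [0.468, -0.009, 0.018])]
lever_pin_top [(0.58, [307, 276], [0.406, -0.072, 0.082])]
pointer_tip [(0.78, [306, 276], [0.48, -0.029, 0.027]), (0.45, [462, 322], [0.483, -0.346, 0.027])]
clip_tip []
read_button_top []
sample_vial [(0.86, [368, 305], [0.42, -0.189, 0.05]), (0.71, [244, 254], [0.459, 0.109, 0.05]), (0.71, [226, 244], [0.478, 0.173, 0.05])]
cream_jar [(0.91, [179, 231], [0.502, 0.334, 0.03]), (0.35, [296, 279], [0.458, -0.019, 0.03])]
dropper [(0.7, [295, 257], [0.502, 0.009, 0.05]), (0.67, [339, 219], [0.712, 0.007, 0.05]), (0.19, [201, 221], [0.537, 0.296, 0.05])]
shot_glass [(0.73, [322, 230], [0.672, 0.033, 0.03])]
label_roll [(0.78, [478, 292], [0.601, -0.356, 0.02]), (0.41, [308, 275], [0.496, -0.026, 0.02])]
marker [(0.53, [228, 209], [0.699, 0.344, 0.006])]
weigh_boat [(0.89, [201, 218], [0.609, 0.364, 0.01]), (0.19, [295, 282], [0.47, -0.007, 0.01])]
side [0.614 0.892 0.526] 469.3981349518748
stage [(0.77, [352, 281], [0.504, 0.03, 0.018]), (0.62, [
[... 799 characters left out ...]
 [(0.56, [320, 386], [0.589, 0.334, 0.01])]
{'time_s': 1.3, 'joints': array([ 8.54342960e+01,  2.05459598e+01,  6.81247886e-01, -8.19484249e-04,
       -7.01339051e+01, -1.65055221e+01]), 'qd': array([-0.05765175,  0.02232825, -0.04558098,  0.03422372, -0.07053154,
       -0.03354346]), 'joint_torque': array([-1.25271254e-03, -5.82371521e+01,  2.93316203e+01,  7.00258836e+00,
        1.29076786e-02, -2.06670239e-05]), 'tcp_pos': array([0.24270188, 0.62983817, 0.24555778]), 'eef_rot': array([-44.36379543,  89.99841677, 114.56469993]), 'contact_force': array([ 0.1123624 , -0.60167226,  0.26455278]), 'moment': array([-0.03194067,  0.02893852, -0.01201674]), 'gripper_width': 0.08758111054833874}
```

View pics/scene0.png

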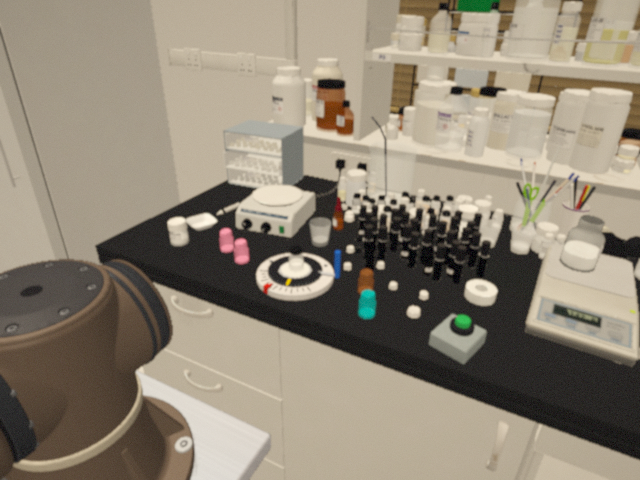

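View pics/side0.png

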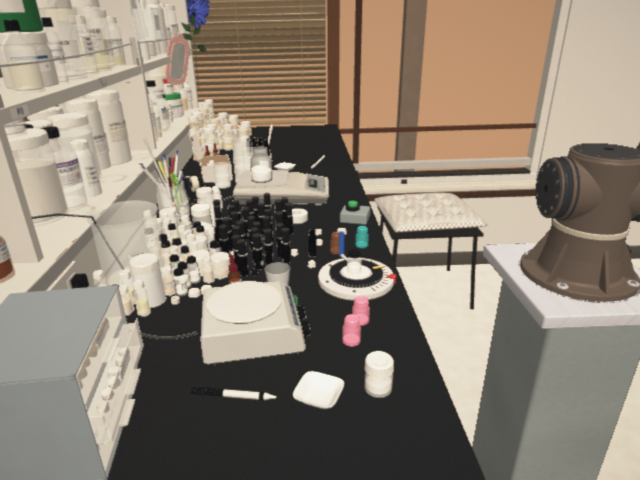

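Scene: pin at (337,263), pointer (289,282), clip (267,288), button (463,322). Side: pin (342,242), pointer (375,267), clip (391,277), button (353,204). The brown (366,281) and turquoise (367,304) vials stand near the pin, and pink ones to the stage's left. The blue pin, red clip and green button are each the only thing of their kind. Next I measure by colour in both views.

```bash
cat >> h.py <<'E'
def tri(a,ua,b,ub):
    o1,d1=ray(a,ua);o2,d2=ray(b,ub)
    s=np.linalg.lstsq(np.c_[d1,-d2],o2-o1,rcond=None)[0]
    A,B=o1+s[0]*d1,o2+s[1]*d2
    return (A+B)/2,np.linalg.norm(A-B)
def cmask(p,name,box):
    h=cv2.cvtColor(p['color'],cv2.COLOR_RGB2HSV).astype(int); H,S,V=h[...,0],h[...,1],h[...,2]
    m={'blue':(abs(H-112)<12)&(S>130)&(V>50),'red':((H<8)|(H>172))&(S>150)&(V>90),'yellow':(abs(H-27)<8)&(S>130)&(V>100),'green':(abs(H-65)<18)&(S>120)&(V>50)}[name]
    o=np.zeros_like(m);o[box[1]:box[3],box[0]:box[2]]=1
    return m&o
E
python3 - <<'E'
from h import *
a=r.capture('scene');b=r.capture('side')
B={'blue':((325,240,350,290),(332,225,352,262)),'red':((255,275,285,300),(383,268,402,285)),'yellow':((275,272,300,292),(365,258,388,276)),'green':((445,308,480,338),(342,198,364,212))}
for k,(x,y) in B.items():
    u=[]
    for p,q in((a,x),(b,y)):
        m=cmask(p,k,q); v=np.argwhere(m)[:,::-1]; u.append(v.mean(0)); c=cloud(p,m)
        print(k,len(v),v.min(0),v.max(0),v.mean(0).round(1),'cloud med',np.median(c,0).round(3),'zmax',c[:,2].max().round(3))
        if k=='blue':
            t=v[v[:,1]<=v[:,1].min()+1].mean(0); print(' top',t,onz(p,t,.082).round(4))
        if k=='yellow': print(' z27.5',onz(p,v.mean(0),.0275).round(4))
        if k=='red': print(' z25.5',onz(p,v.mean(0),.0255).round(4))
    print('  tri',[np.round(t,4) for t in tri(a,u[0],b,u[1])])
# white base fit from depth z 12..22mm
for p in(a,b):
    c=cloud(p); m=(abs(c[:,0]-.49)<.12)&(abs(c[:,1]-.02)<.12)
    c=c[m]; w=c[(c[:,2]>.012)&(c[:,2]<.023)]; h=cv2.minEnclosingCircle(w[:,:2].astype(np.float32)); print('base',len(w),h, w.mean(0))
# obstacle height map, merged
c=np.vstack([cloud(a),cloud(b)]); 
g=np.zeros((36,50))
for X,Y,Z in c:
    i,j=int((X-.34)//.01),int((Y+.42)//.02)
    if 0<=i<36 and 0<=j<50 and Z<.4: g[i,j]=max(g[i,j],Z)
print('cols y from -.42 step .02; rows x; mm/10')
for i in range(36): print(f'{.34+.01*i:.2f}',' '.join('%2d'%round(v*100) if v>.008 else ' .' for v in g[i]))
save('c.png',np.hstack([cv2.resize(a['color'][230:330,240:400],(640,400)),]))
save('d.png',b['color'],(290,190,410,310),5)
E
```

```text
blue 181 [334 249] [341 278] [337.1 262.3] cloud med [ 0.513 -0.083  0.049] zmax 0.084
 top [337.33333333 249.66666667] [ 0.5222 -0.0786  0.082 ]
blue 88 [339 232] [344 255] [341.5 242.5] cloud med [ 0.517 -0.079  0.055] zmax 0.082
 top [341.  232.5] [ 0.5177 -0.078   0.082 ]
  tri [array([ 0.5163, -0.0816,  0.0555]), np.float64(0.0009)]
red 39 [263 284] [270 293] [265.9 287.9] cloud med [0.41  0.024 0.025] zmax 0.027
 z25.5 [0.4066 0.0209 0.0255]
red 31 [388 274] [396 282] [393.  276.7] cloud med [0.415 0.024 0.023] zmax 0.027
 z25.5 [0.4171 0.0323 0.0255]
  tri [array([0.4144, 0.0251, 0.0203]), np.float64(0.0027)]
yellow 35 [285 279] [291 285] [287.9 281.7] cloud med [ 0.442 -0.009  0.029] zmax 0.031
 z27.5 [ 0.4434 -0.0074  0.0275]
yellow 17 [373 266] [380 268] [375.9 266.9] cloud med [ 0.448 -0.007  0.029] zmax 0.03
 z27.5 [ 0.4469 -0.0093  0.0275]
  tri [array([ 0.446 , -0.0073,  0.0273]), np.float64(0.0033)]
green 202 [454 314] [471 328] [462.8 321.1] cloud med [ 0.454 -0.35   0.051] zmax 0.055
green 43 [348 201] [356 206] [352.3 203.3] cloud med [ 0.461 -0.344  0.05 ] zmax 0.0
[... 5211 characters left out ...]
 6  .  4  7  7  8  8  8  8  8  7  .  .  .  .  1  .  .  .  .  .  .  .  .  .  .  .
0.66  .  .  .  .  .  .  9  8  .  .  9  9  .  .  9  8  .  1  1  .  .  6  .  6  .  .  7  7  8  8  8  8  8  7  .  .  .  1  1  .  .  .  .  .  .  .  .  .  .  .
0.67  .  .  .  .  .  .  9  .  .  8  9  9  2  .  .  9  9  1  .  .  .  6  5  6  .  .  7  8  8  8  8  8  8  8  5  .  .  1  1  .  .  .  .  .  .  .  .  .  .  .
0.68  .  .  .  8  9  .  .  .  .  9  9  9  9  .  .  9  9  .  .  .  .  6  6  6  .  .  7  8  8  8  8  8  8  8  7  .  .  .  1  .  .  .  .  .  .  .  .  .  .  .
0.69  .  .  .  9  9  .  .  6  .  9  9  9  9  .  .  9  9  9  .  .  .  .  .  .  .  .  7  8  8  8  8  8  8  8  7  .  .  1  1  .  .  .  .  .  .  .  .  .  .  .
```

View pics/c.png

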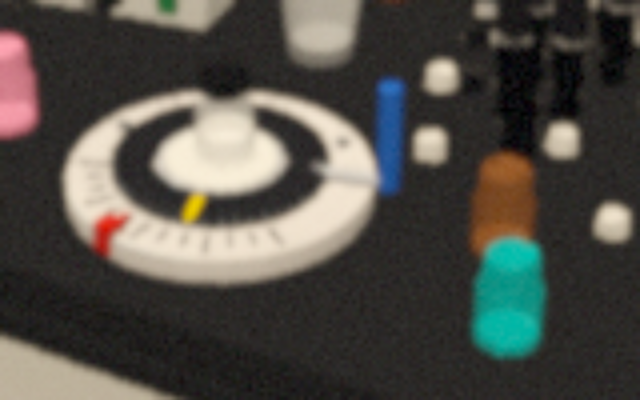

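The crop shows the blue pin on the ring's steel rod at right, the yellow pointer and the red clip to its left, and the brown and turquoise vials clear of the pin. Next I plan the approach: fingers shut and pointing down, on the pin's far side.

```bash
cat >> h.py <<'E'
def togo(pos,Y=(0,1,0)):
    s=r.get_state(); M=R.from_euler('xyz',s['eef_rot'],degrees=True)
    X=np.array([0,0,-1.]);Y=np.array(Y,float); T=R.from_matrix(np.c_[X,Y,np.cross(X,Y)])
    print('t',s['time_s'],'tcp',s['tcp_pos'].round(4),'F',s['contact_force'].round(1),'w',s['gripper_width'].round(3))
    print('shift',(M.inv().apply(np.array(pos)-s['tcp_pos'])/.15).round(3),'turn',((M.inv()*T).as_rotvec()/(np.pi/4)).round(3))
    return M.as_matrix()
E
python3 - <<'E'
from h import *
print(togo([.42,-.08,.25]).round(3)); togo([.42,-.08,.25],(0,-1,0))
E
```

```text
Traceback (most recent call last):
  File "h.py", line 31, in togo
    print('t',s['time_s'],'tcp',s['tcp_pos'].round(4),'F',s['contact_force'].round(1),'w',s['gripper_width'].round(3))
                                                                                          ^^^^^^^^^^^^^^^^^^^^^^^^
AttributeError: 'float' object has no attribute 'round'
```

```bash
sed -i "s/s\['gripper_width'\].round(3)/round(s['gripper_width'],3)/" h.py
python3 - <<'E'
from h import *
print(togo([.42,-.08,.25]).round(3)); togo([.42,-.08,.25],(0,-1,0))
E
```

```text
t 1.4 tcp [0.2427 0.6298 0.2455] F [-0.3 -0.1 -0.5] w 0.088
shift [-0.03   3.991 -2.804] turn [ 3.532 -0.    -0.   ]
[[-0.    -0.36  -0.933]
 [-0.    -0.933  0.36 ]
 [-1.     0.     0.   ]]
t 1.4 tcp [0.2427 0.6298 0.2455] F [-0.3 -0.1 -0.5] w 0.088
shift [-0.03   3.991 -2.804] turn [-0.468  0.    -0.   ]
```

>>> {"fn": "send_rows", "kwargs": {
  "plan": [
    [[0,0.2,-0.19],[-0.09,0,0]],
    [[0,0.4,-0.39],[-0.19,0,0]],
    [[0,0.6,-0.58],[-0.28,0,0]],
    [[0,0.8,-0.78],[-0.37,0,0]],
    [[0,1,-0.97],[-0.468,0,0]]
  ],
  "jaw": -1,
  "force": 10
}}

```text
time_s: 1.9
tcp_pos: [0.325, 0.4359, 0.2457]
eef_rot: [-124.2, 90.0, 55.9]
contact_force: [-0.7, 0.3, -0.2]
gripper_width: 0.0533
```

Run:
```python
from h import *
print(togo([.545,-.075,.22],(0,-1,0)).round(3)); print(r.get_state()['joints'].round(1))
```

```text
t 1.9 tcp [0.325  0.4359 0.2457] F [-0.7  0.3 -0.2] w 0.053
shift [ 0.171  3.411 -1.456] turn [ 0.004 -0.     0.   ]
[[ 0.     0.003 -1.   ]
 [ 0.    -1.    -0.003]
 [-1.    -0.    -0.   ]]
[ 74.    8.2 -16.    0.  -65.8  16.2]
```

>>> {"fn": "send_rows", "kwargs": {
  "plan": [
    [[0,0.25,-0.11],[0,0,0]],
    [[0,0.5,-0.22],[0,0,0]],
    [[0,0.75,-0.33],[0,0,0]],
    [[0,1,-0.44],[0,0,0]],
    [[0,1,-0.45],[0,0,0]]
  ]
}}

```text
time_s: 2.4
tcp_pos: [0.3937, 0.2826, 0.2461]
eef_rot: [-123.0, 90.0, 57.0]
contact_force: [-0.3, 1.2, 0.6]
gripper_width: 0.0135
```

>>> {"fn": "send_rows", "kwargs": {
  "plan": [
    [[0,0.25,-0.11],[0,0,0]],
    [[0,0.5,-0.22],[0,0,0]],
    [[0,0.75,-0.33],[0,0,0]],
    [[0,1,-0.44],[0,0,0]],
    [[0,1,-0.45],[0,0,0]]
  ]
}}

```text
time_s: 2.9
tcp_pos: [0.4621, 0.1296, 0.2462]
eef_rot: [-158.3, 90.0, 21.5]
contact_force: [0.1, -0.2, 0.3]
gripper_width: 0.0001
```

>>> {"fn": "send_rows", "kwargs": {
  "plan": [
    [[0,0.25,-0.11],[0,0,0]],
    [[0,0.5,-0.22],[0,0,0]],
    [[0,0.75,-0.33],[0,0,0]],
    [[0,1,-0.44],[0,0,0]],
    [[0,1,-0.45],[0,0,0]]
  ]
}}

```text
time_s: 3.4
tcp_pos: [0.5303, -0.0233, 0.2458]
eef_rot: [99.6, 90.0, -80.8]
contact_force: [0.2, -0.1, 0.4]
gripper_width: 0.0
```

Run:
```python
from h import *
print(togo([.545,-.075,.22],(0,-1,0)).round(3)); print(r.get_state()['joints'].round(1))
p=r.capture('wrist'); print(p['pose'].round(3)); save('w1.png',p['color'])
np.savez('w1.npz',**p)
for k in['blue','red','yellow']:
    m=cmask(p,k,(0,0,640,480)); v=np.argwhere(m)[:,::-1]
    if len(v): print(k,len(v),v.min(0),v.max(0),np.median(cloud(p,m),0).round(3))
```

```text
t 3.4 tcp [ 0.5303 -0.0233  0.2458] F [ 0.2 -0.1  0.4] w 0.0
shift [ 0.172  0.344 -0.101] turn [-0.009 -0.    -0.001]
[[ 0.    -0.007 -1.   ]
 [-0.001 -1.     0.007]
 [-1.     0.001 -0.   ]]
[ 18.7   6.9 -17.4   0.  -65.6  70.9]
[[-0.008 -0.951 -0.309  0.615]
 [-1.     0.008  0.002 -0.023]
 [ 0.     0.309 -0.951  0.385]
 [ 0.     0.     0.     1.   ]]
blue 447 [ 3 82] [402 246] [ 0.521 -0.08   0.069]
red 21 [ 49 227] [279 309] [0.428 0.022 0.023]
yellow 6497 [ 63 284] [492 441] [ 0.553 -0.021  0.32 ]
```

View pics/w1.png

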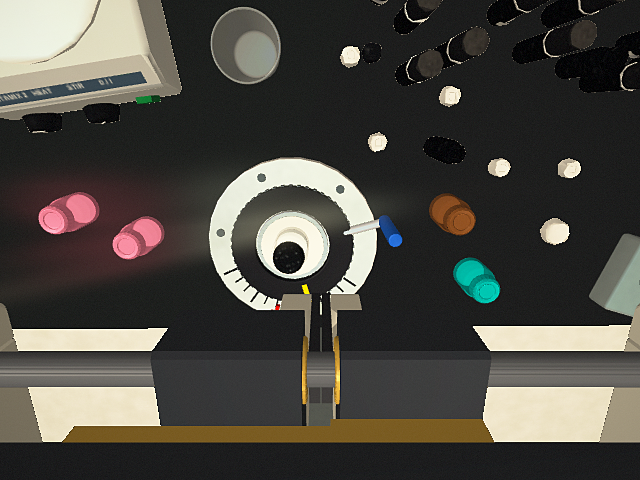

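The wrist view shows the stage ring at (292,235), the pin top near (397,241), the clip at (278,308) half hidden by the fingers, and the pointer at (306,290). Around the pin only black vial (444,150), the small white caps and the brown vial stand near, all clear.

```bash
cat >> h.py <<'E'
from scipy.optimize import least_squares
def centre(p):
    c=cloud(p); m=(np.hypot(c[:,0]-.49,c[:,1]-.005)<.11)&(c[:,2]>.014)&(c[:,2]<.022); w=c[m][:,:2]
    # outermost point per bearing
    q=w-[.49,.005]; a=np.degrees(np.arctan2(q[:,1],q[:,0])).astype(int)//4; rr=np.hypot(*q.T)
    pts=np.array([w[a==k][rr[a==k].argmax()] for k in np.unique(a)])
    f=least_squares(lambda x:np.hypot(pts[:,0]-x[0],pts[:,1]-x[1])-.082,[.49,.005],loss='soft_l1',f_scale=.001)
    return f.x,len(pts),np.median(abs(f.fun))
E
python3 - <<'E'
from h import *
p=dict(np.load('w1.npz')); print(centre(p))
m=cmask(p,'blue',(370,200,410,260)); c=cloud(p,m); t=c[c[:,2]>.078]; print('pin top',len(t),t.mean(0).round(4),np.ptp(t,0).round(4), c[:,2].max())
m=cmask(p,'red',(270,295,290,315));print('red',cloud(p,m).mean(0).round(4));m=cmask(p,'yellow',(295,280,315,297));print('yel',cloud(p,m).mean(0).round(4), m.sum())
c=cloud(p)
for n,b in dict(black=(.585,-.125),cap=(.58,-.08),brown=(.515,-.14)).items():
    w=c[(np.hypot(c[:,0]-b[0],c[:,1]-b[1])<.035)&(c[:,2]>.008)]; print(n,w.min(0).round(3),w.max(0).round(3))
E
```

```text
(array([0.49457851, 0.00462956]), 88, np.float64(0.001006447093312185))
pin top 174 [ 0.5176 -0.0818  0.0815] [0.0118 0.0116 0.006 ] 0.08398077509830582
red [0.428  0.0219 0.0231]
yel [ 0.4504 -0.0071  0.0285] 54
black [ 0.557 -0.138  0.008] [ 0.593 -0.102  0.299]
cap [ 0.554 -0.105  0.008] [ 0.595 -0.047  0.335]
brown [ 0.508 -0.159  0.008] [ 0.539 -0.129  0.052]
```

>>> {"fn": "send_rows", "kwargs": {
  "plan": [
    [[0,0.2,-0.05],[-0.009,0,0]],
    [[0.2,0.325,-0.08],[-0.009,0,0]],
    [[0.45,0.325,-0.08],[-0.009,0,0]],
    [[0.7,0.325,-0.08],[-0.009,0,0]],
    [[0.8,0.325,-0.08],[-0.009,0,0]]
  ]
}}

```text
time_s: 3.95
tcp_pos: [0.5395, -0.0695, 0.1224]
eef_rot: [2.3, 89.7, -177.7]
contact_force: [-0.3, -0.3, 0.6]
gripper_width: 0.0006
```

Run:
```python
from h import *
togo([.542,-.072,.066],(0,-1,0)); togo([.487,-.072,.066],(0,-1,0))
```

```text
t 3.95 tcp [ 0.5395 -0.0695  0.1224] F [-0.3 -0.3  0.6] w 0.001
shift [ 0.376  0.016 -0.018] turn [ 0.     0.006 -0.   ]
t 3.95 tcp [ 0.5395 -0.0695  0.1224] F [-0.3 -0.3  0.6] w 0.001
shift [0.378 0.016 0.348] turn [ 0.     0.006 -0.   ]
```

>>> {"fn": "send_rows", "kwargs": {
  "plan": [
    [[0.12,0.01,-0.02],[0,0.006,0]],
    [[0.25,0.015,-0.02],[0,0.006,0]],
    [[0.376,0.015,-0.02],[0,0.006,0]],
    [[0.376,0.015,-0.02],[0,0.006,0]],
    [[0.376,0.015,-0.02],[0,0.006,0]]
  ]
}}

```text
time_s: 4.45
tcp_pos: [0.5424, -0.0708, 0.0663]
eef_rot: [68.1, 90.0, -111.8]
contact_force: [0.3, 1.4, -0.2]
gripper_width: 0.0004
```

>>> {"fn": "send_rows", "kwargs": {
  "plan": [
    [[0,0,0.06],[0,0,0]],
    [[0,0,0.12],[0,0,0]],
    [[0,0,0.18],[0,0,0]],
    [[0,0,0.24],[0,0,0]],
    [[0,0,0.28],[0,0,0]]
  ]
}}

```text
time_s: 4.95
tcp_pos: [0.5004, -0.0707, 0.0674]
eef_rot: [-178.4, 89.9, 1.8]
contact_force: [3.1, 0.9, 1.6]
gripper_width: 0.0005
```

```bash
cat >> h.py <<'E'
C=np.array([.4945,.0046])
def look():
    for n,P in(('scene',(265,288)),('side',(392,277))):
        p=r.capture(n)
        for k,b in(('blue',(300,225,350,295) if n=='scene' else (332,215,385,262)),('red',(255,275,285,300) if n=='scene' else (383,268,402,285)),('yellow',(255,265,305,295) if n=='scene' else(365,255,392,284))):
            m=cmask(p,k,b); v=np.argwhere(m)[:,::-1]
            if len(v)<4: print(n,k,len(v)); continue
            z={'blue':.07,'red':.0255,'yellow':.0275}[k]
            q=onz(p,v.mean(0),z) if k!='blue' else np.median(cloud(p,m),0)
            d=q[:2]-C; a=np.degrees(np.arctan2(d[0],-d[1]) if k=='blue' else np.arctan2(-d[1],-d[0]))
            print(n,k,len(v),q.round(4),'r',np.hypot(*d).round(4),'ang',a.round(1))
    return p
E
python3 - <<'E'
from h import *
togo([.487,-.072,.066],(0,-1,0)); p=look()
E
```

```text
t 4.95 tcp [ 0.5004 -0.0707  0.0674] F [3.1 0.9 1.6] w 0.001
shift [0.009 0.008 0.089] turn [ 0.002 -0.003  0.   ]
scene blue 134 [ 0.4787 -0.0867  0.0534] r 0.0926 ang -9.8
scene red 38 [0.4069 0.0209 0.0255] r 0.0891 ang -10.6
scene yellow 39 [0.4437 0.0123 0.0275] r 0.0514 ang -8.6
side blue 27 [ 0.4798 -0.0827  0.0499] r 0.0885 ang -9.6
side red 31 [0.4171 0.0323 0.0255] r 0.0822 ang -19.7
side yellow 24 [0.4456 0.0093 0.0275] r 0.0491 ang -5.5
```

>>> {"fn": "send_rows", "kwargs": {
  "plan": [
    [[0,0,0.03],[0,0,0]],
    [[0,0,0.06],[0,0,0]],
    [[0,0,0.07],[0,0,0]],
    [[0,0,0.07],[0,0,0]],
    [[0,0,0.07],[0,0,0]]
  ]
}}

```text
time_s: 5.55
tcp_pos: [0.4885, -0.0709, 0.0667]
eef_rot: [12.6, 89.9, -167.3]
contact_force: [1.2, 0.6, 0.2]
gripper_width: 0.0004
```

Run:
```python
from h import *
togo([.54,-.072,.066],(0,-1,0)); p=look()
q=r.capture('wrist'); 
for k in['red','yellow']:
    m=cmask(q,k,(200,200,330,400)); print(k,m.sum(),cloud(q,m).mean(0).round(4))
a=r.capture('scene'); im=np.hstack([cv2.resize(a['color'][255:305,250:330],(480,300)),cv2.resize(p['color'][250:300,330:410],(320,300))])
save('e.png',np.vstack([im,cv2.resize(q['color'][:240],(800,300))]))
```

```text
t 5.55 tcp [ 0.4885 -0.0709  0.0667] F [1.2 0.6 0.2] w 0.0
shift [ 0.004  0.008 -0.343] turn [ 0.002  0.001 -0.   ]
scene blue 113 [ 0.4659 -0.0842  0.0627] r 0.0933 ang -17.9
scene red 40 [0.4061 0.0207 0.0255] r 0.0899 ang -10.3
scene yellow 39 [0.4453 0.0192 0.0275] r 0.0513 ang -16.6
side blue 40 [ 0.4687 -0.0808  0.0385] r 0.0892 ang -16.8
side red 31 [0.4171 0.0323 0.0255] r 0.0822 ang -19.7
side yellow 21 [0.4461 0.0142 0.0275] r 0.0493 ang -11.2
red 0 [nan nan nan]
yellow 246 [ 0.5201 -0.0667  0.1324]<stdin>:5: RuntimeWarning: Mean of empty slice.
  ret = um.true_divide(
```

View pics/e.png

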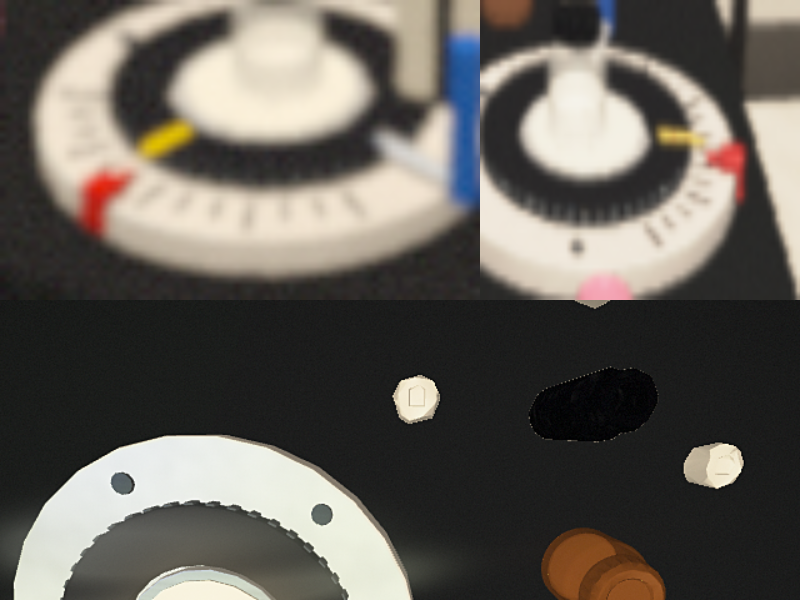

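Fixed views put the pointer about -13.9° against the clip's -14.7°, and both crops show the yellow pointer aimed at the red tip. I back off, rise and check from the wrist, with the fingers out of the line of sight.

>>> {"fn": "send_rows", "kwargs": {
  "plan": [
    [[0,0,-0.1],[0,0,0]],
    [[0,0,-0.22],[0,0,0]],
    [[-0.25,0,-0.25],[0,0,0]],
    [[-0.55,0.1,-0.25],[0,0,0]],
    [[-0.85,0.3,-0.25],[0,0,0]]
  ]
}}

```text
time_s: 6.25
tcp_pos: [0.5255, -0.1134, 0.1917]
eef_rot: [7.6, 89.8, -172.3]
contact_force: [2.6, 0.4, 0.2]
gripper_width: 0.0006
```

>>> {"fn": "send_rows", "kwargs": {
  "plan": [
    [[-0.2,0.2,0],[0,0,0]],
    [[-0.4,0.3,-0.1],[0,0,0]],
    [[-0.5,0.35,-0.2],[0,0,0]],
    [[-0.5,0.35,-0.25],[0,0,0]],
    [[-0.5,0.35,-0.25],[0,0,0]]
  ]
}}

```text
time_s: 6.75
tcp_pos: [0.5632, -0.1658, 0.2653]
eef_rot: [-0.5, 89.7, 179.6]
contact_force: [-1.0, 0.5, -0.7]
gripper_width: 0.0003
```

```bash
cat >> h.py <<'E'
def wlook(name):
    p=r.capture('wrist'); c,n,e=centre(p); print('centre',c.round(4),n,e)
    for k in['blue','red','yellow']:
        z=p['range_z']; m=cmask(p,k,(0,0,640,480)); m&=(z>0)
        M=np.zeros_like(m); v,u=np.nonzero(m); w=cloud(p,m); ok=(np.hypot(w[:,0]-.4945,w[:,1]-.0046)<.115)&(w[:,2]>.015)&(w[:,2]<.09); w=w[ok]; 
        if k=='blue': w=w[w[:,2]>.078]
        if not len(w): print(k,0); continue
        for cc in(c,C):
            d=w[:,:2]-cc; rr=np.hypot(*d.T); d=d.mean(0); a=np.degrees(np.arctan2(d[0],-d[1]) if k=='blue' else np.arctan2(-d[1],-d[0]))
            print(k,len(w),w.mean(0).round(4),'r',rr.min().round(4),rr.max().round(4),'ang',a.round(2), 'uv',u[ok].mean().round(),v[ok].mean().round())
    save(name,p['color']); return p
E
python3 - <<'E'
from h import *
togo([.46,-.35,.2],(0,-1,0)); p=wlook('w2.png'); x,y=proj(p,[.43,.015,.026]).astype(int); print(x,y)
save('w2c.png',p['color'],(max(x-60,0),max(y-90,0),x+90,min(y+30,480)),5)
E
```

```text
t 6.75 tcp [ 0.5632 -0.1658  0.2653] F [-1.   0.5 -0.7] w 0.0
shift [0.439 1.227 0.688] turn [0.003 0.007 0.   ]
centre [0.4944 0.0046] 89 0.0007035287401852414
blue 18 [ 0.477  -0.0827  0.0797] r 0.0854 0.0928 ang -11.26 uv 237.0 297.0
blue 18 [ 0.477  -0.0827  0.0797] r 0.0855 0.0928 ang -11.34 uv 237.0 297.0
red 163 [0.4194 0.0232 0.0244] r 0.0666 0.0856 ang -13.96 uv 147.0 332.0
red 163 [0.4194 0.0232 0.0244] r 0.0668 0.0857 ang -13.9 uv 147.0 332.0
yellow 97 [0.4446 0.0171 0.0284] r 0.0403 0.0642 ang -14.16 uv 148.0 313.0
yellow 97 [0.4446 0.0171 0.0284] r 0.0404 0.0643 ang -14.07 uv 148.0 313.0
152 323
```

View pics/w2c.png

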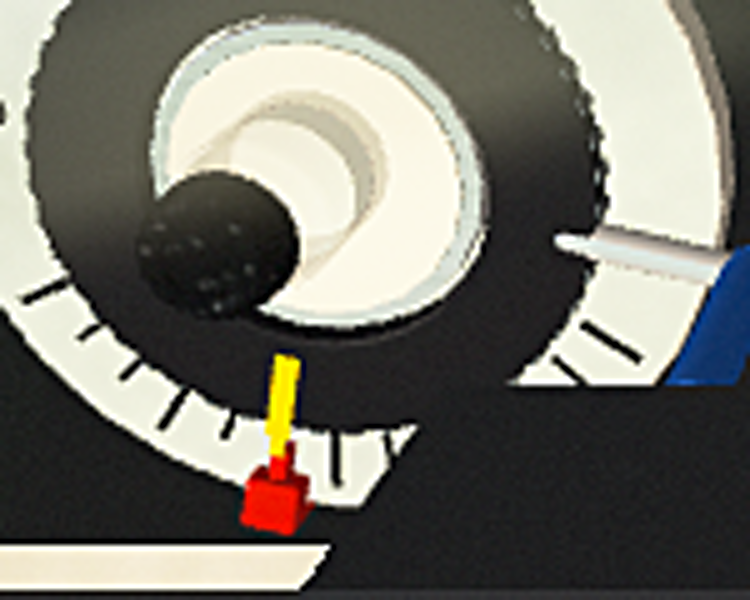

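The close crop shows the yellow pointer tip meeting the red clip tip (14.1° against 13.9°), so they line up. On to the button.

>>> {"fn": "send_rows", "kwargs": {
  "plan": [
    [[0,0.25,0.1],[0,0,0]],
    [[0.05,0.5,0.2],[0,0,0]],
    [[0.1,0.75,0.3],[0,0,0]],
    [[0.1,1,0.4],[0,0,0]],
    [[0.1,1,0.4],[0,0,0]]
  ]
}}

```text
time_s: 7.3
tcp_pos: [0.4996, -0.3179, 0.2483]
eef_rot: [-5.5, 89.4, 174.5]
contact_force: [0.9, 0.6, -0.1]
gripper_width: 0.0002
```

Run:
```python
from h import *
p=r.capture('wrist'); save('w3.png',p['color'])
m=cmask(p,'green',(0,0,640,480)); v=np.argwhere(m)[:,::-1]; w=cloud(p,m); k=np.hypot(w[:,0]-.46,w[:,1]+.35)<.04; w=w[k]
print(k.sum(),w.min(0).round(4),w.max(0).round(4)); t=w[w[:,2]>w[:,2].max()-.006]; print('top',(t.min(0)+t.max(0))/2,np.median(t,0).round(4))
for n in('scene','side'):
    q=r.capture(n); m=cmask(q,'green',(445,300,485,340) if n=='scene' else(340,196,366,214)); u=np.argwhere(m)[:,::-1]; print(n,u.mean(0),m.sum(),np.median(cloud(q,m),0))
    W=v[cloud(p,cmask(p,'green',(0,0,640,480))).shape[0]*0:] if 0 else None
c=cloud(p); c=c[(abs(c[:,0]-.46)<.05)&(abs(c[:,1]+.35)<.05)&(c[:,2]<.1)]; print(np.histogram(c[:,2],bins=np.arange(0,.07,.004)))
b=c[(c[:,2]>.027)&(c[:,2]<.033)]; print('box',b.min(0),b.max(0))
togo([.46,-.35,.1],(0,-1,0))
```

```text
660 [ 0.4443 -0.3636  0.0412] [ 0.4729 -0.3375  0.0538]
top [ 0.46016521 -0.35022481  0.05091294] [ 0.4612 -0.3503  0.0519]
scene [462.75980392 321.08333333] 204 [ 0.45439672 -0.35002126  0.05079971]
side [352.18181818 203.22727273] 44 [ 0.46138643 -0.34450623  0.05050743]
(array([2059,   83,   76,   82,  100,   86,  267, 3514,   61,   62,  839,
         39,  339,  256,    0,    0,    0]), array([0.   , 0.004, 0.008, 0.012, 0.016, 0.02 , 0.024, 0.028, 0.032,
       0.036, 0.04 , 0.044, 0.048, 0.052, 0.056, 0.06 , 0.064, 0.068]))
box [ 0.41003594 -0.39066039  0.0270142 ] [ 0.49759355 -0.30557486  0.03298247]
t 7.45 tcp [ 0.5019 -0.3151  0.2492] F [ 0.1  0.3 -0.7] w 0.001
shift [0.997 0.233 0.271] turn [0.003 0.011 0.001]
```

View pics/w3.png

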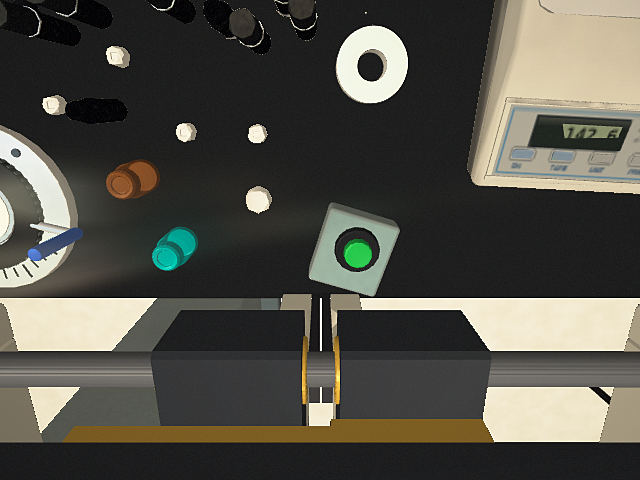

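The wrist view shows the green button at (357,253) in a dark collar (about 42 mm high) on the grey box, with nothing tall near it. Its top centre measures (0.460, -0.350, 0.052).

>>> {"fn": "send_rows", "kwargs": {
  "plan": [
    [[0.15,0.15,0.2],[0,0.01,0]],
    [[0.45,0.235,0.275],[0,0.01,0]],
    [[0.75,0.235,0.275],[0,0.01,0]],
    [[0.95,0.235,0.275],[0,0.01,0]],
    [[0.98,0.235,0.275],[0,0.01,0]]
  ]
}}

```text
time_s: 7.95
tcp_pos: [0.4571, -0.348, 0.0985]
eef_rot: [-29.3, 89.5, 150.9]
contact_force: [-0.5, 0.1, 0.3]
gripper_width: 0.0005
```

Run:
```python
from h import *
togo([.46,-.35,.0655],(0,-1,0))
```

```text
t 7.95 tcp [ 0.4571 -0.348   0.0985] F [-0.5  0.1  0.3] w 0.001
shift [ 0.22   0.014 -0.021] turn [0.004 0.009 0.005]
```

>>> {"fn": "send_rows", "kwargs": {
  "plan": [
    [[0.08,0.014,-0.02],[0,0.009,0.005]],
    [[0.15,0.014,-0.02],[0,0.009,0.005]],
    [[0.19,0.014,-0.02],[0,0.009,0.005]],
    [[0.21,0.014,-0.02],[0,0.009,0.005]],
    [[0.22,0.014,-0.02],[0,0.009,0.005]]
  ]
}}

```text
time_s: 8.45
tcp_pos: [0.4605, -0.3498, 0.0662]
eef_rot: [171.8, 90.0, -8.0]
contact_force: [-0.9, 2.0, 2.7]
gripper_width: 0.0005
```

>>> {"fn": "send_rows", "kwargs": {
  "plan": [
    [[0.007,0,0],[0,0,0]],
    [[0.014,0,0],[0,0,0]],
    [[0.02,0,0],[0,0,0]],
    [[0.02,0,0],[0,0,0]],
    [[0.02,0,0],[0,0,0]]
  ]
}}

```text
time_s: 8.95
tcp_pos: [0.4606, -0.3499, 0.065]
eef_rot: [155.7, 89.9, -24.1]
contact_force: [-3.0, 5.4, 16.4]
gripper_width: 0.0006
```

16 N and the travel stopped, so the button is on its stop. I lift and move clear.

>>> {"fn": "send_rows", "kwargs": {
  "plan": [
    [[-0.08,0,0],[0,0,0]],
    [[-0.25,0,0],[0,0,0]],
    [[-0.5,0,0],[0,0,0]],
    [[-0.8,0,0],[0,0,0]],
    [[-1,0,0],[0,0,0]]
  ]
}}

```text
time_s: 9.45
tcp_pos: [0.461, -0.3505, 0.2191]
eef_rot: [151.1, 89.7, -28.6]
contact_force: [1.5, -0.4, -0.4]
gripper_width: 0.0008
```

>>> {"fn": "send_rows", "kwargs": {
  "plan": [
    [[-0.1,-0.2,-0.15],[0,0,0]],
    [[-0.2,-0.5,-0.3],[0,0,0]],
    [[-0.3,-0.8,-0.45],[0,0,0]],
    [[-0.3,-1,-0.6],[0,0,0]],
    [[-0.3,-1,-0.6],[0,0,0]]
  ]
}}

```text
time_s: 9.95
tcp_pos: [0.5528, -0.1968, 0.2654]
eef_rot: [160.9, 89.5, -18.7]
contact_force: [-1.1, -0.3, -0.1]
gripper_width: 0.0006
```

Run:
```python
from h import *
togo([.46,-.35,.2],(0,-1,0)); p=wlook('w4.png')
for n in('scene','side'):
    q=r.capture(n); m=cmask(q,'green',(445,300,485,340) if n=='scene' else(340,196,366,214)); u=np.argwhere(m)[:,::-1]; print(n,u.mean(0),m.sum(),np.median(cloud(q,m),0)); save('f_'+n+'.png',q['color'])
```

```text
t 9.95 tcp [ 0.5528 -0.1968  0.2654] F [-1.1 -0.3 -0.1] w 0.001
shift [0.434 1.016 0.63 ] turn [ 0.01  -0.01  -0.003]
centre [0.4943 0.0046] 90 0.00047140494778351305
blue 118 [ 0.4736 -0.0835  0.0814] r 0.0848 0.0958 ang -13.23 uv 202.0 293.0
blue 118 [ 0.4736 -0.0835  0.0814] r 0.0848 0.0958 ang -13.35 uv 202.0 293.0
red 176 [0.4194 0.0229 0.0243] r 0.0656 0.0861 ang -13.73 uv 115.0 326.0
red 176 [0.4194 0.0229 0.0243] r 0.0658 0.0862 ang -13.72 uv 115.0 326.0
yellow 98 [0.4445 0.0169 0.0285] r 0.0403 0.0645 ang -13.89 uv 115.0 307.0
yellow 98 [0.4445 0.0169 0.0285] r 0.0405 0.0647 ang -13.88 uv 115.0 307.0
scene [462.72195122 321.10731707] 205 [ 0.45421916 -0.34996689  0.05035931]
side [352.18181818 203.22727273] 44 [ 0.4609388  -0.34278875  0.050754  ]
```

View pics/w4.png

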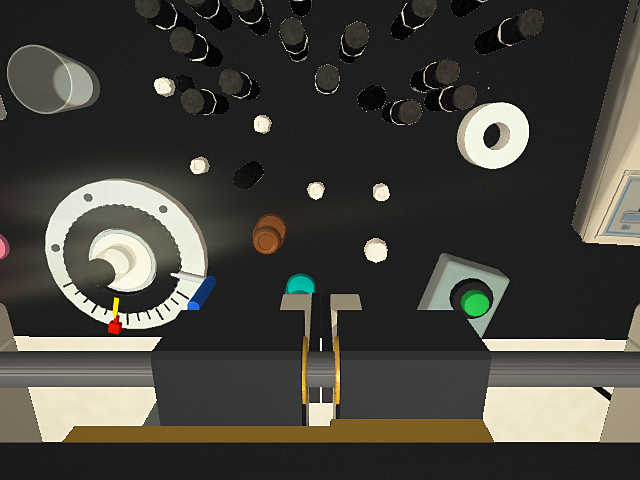

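The final view shows pointer (115,307) and clip (115,326) in line, the vial standing and the button up at (475,302). I hand in.

```bash
python3 -c "
from plant import r
print(r.close_job())"
```

```text
the job is handed in; nothing more can be done
None
```

I turned the ring with closed fingertips on the far side of the blue pin until the yellow pointer met the red clip. I then pressed the green button to its stop, let it come up and moved clear. The job was handed in at about 10 s on the robot's clock, and no verdict was reported.

- **Pointer and clip:** the last wrist view put the pointer at -13.9° and the clip at -13.7°. That is about 0.2 mm apart at the tips, against the 4 mm allowed.
- **Button:** the press reached 16 N (4 N is enough) and the travel stopped. Afterwards both fixed cameras showed it back at its starting position.
- **Vial and clip:** the vial is standing on the window. The clip stayed at the same measured position in the fixed views while I pushed the pin.
- **Other loose things:** I did not measure their positions again. The fingertips kept clear of them, and those in the last wrist view showed no sign of being moved.
- **Disagreements:** the single fixed views differed by up to about 9° on the clip angle, so I used their mean and then the wrist view. The wrist view of the pin top, partly hidden in the first check, read -11.3° after the push and -13.2° at the end. I trusted the direct pointer and clip readings instead.

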